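# Hold the wet-panel carrier's gate open

## Task

The gate of the wet-panel carrier has to be held open so that the painter, who needs both hands, can draw out the wet paintings. First squeeze the yellow plate of the travel bolt on the roof fully back towards its black lug; then squeeze the red trigger of the gate's grip in towards the black bar and, gripping both, swing the gate past its half-open detent until it stands at right angles to the carrier's front or further. Finish while still holding the gate wide by that grip, and do not touch the wet paintings or disturb the pot, bottle and jar standing around.

Things in the scene. Friction and masses are not known exactly. Their poses are not given: they have to be found in the camera images.
- carrier: Wet-panel carrier, a fixed plywood box 235 (its x) x 200 (y) x 190 mm high, sides windowed, black handle across its roof, 34 mm high, 132 mm behind the travel bolt's plate. Origin: centre of its underside, at table height. x points to its back: the gated front faces -x. The gate's hinge is at the front corner on the +y side, its free edge on the -y side.
- bolt_grip (a point): Where to squeeze the travel bolt: fixed point 218 mm above the table, 28 above the roof, behind the front edge; axes as the carrier's. Fingers close along y. With the bolt fully back it lies midway between the outer faces of the yellow plate (9.5 mm to -y) and the black lug (9.5 mm to +y).
- bolt_plate (a point): Middle of the outer (-y) face of the yellow thumb plate, moving with the bolt. The plate is 8 mm thick, 34 wide, top 228 mm above the table; so is the lug, but 26 mm wide. The steel bolt leaves the plate's foot towards -y, 17 mm ahead (-x) of point bolt_grip, 8 mm thick, its top at 203 mm, passes a guide (207 mm high) 31 mm away and enters a staple 44 mm away.
- bolt (a joint): Travel bolt on the roof, in m: 0 to 0.002 at the start = through the staple on the gate's top, locking it; 0.018 = fully back (along the carrier's +y), free above 0.015. Its yellow plate is squeezed towards the fixed black lug: 37 mm over both outer faces at 0, 19 mm fully back. Needs about 5 N; stays where it is put.
- grip: Squeeze grip on the gate's outer face: black bar, fixed (hinge side, +y) and red trigger (-y), upright plates 8 mm thick (y), 26 wide (x), 78 high, tops 198 mm above the table. Outer width 42 mm, squeezed 28. Origin: midway between the outer faces when squeezed, 176 mm above the table, 28.5 mm out from the gate. Turns with it: y to the hinge, x towards the gate; gate shut = axes as the carrier's.
- latch (a joint): Red trigger, in m: 0 = sprung out, latch bolt in the carrier's strike, gate locked; 0.014 = squeezed fully in (towards the black bar), gate free above 0.011. Sprung: 5 N at 0, 12 N fully in; returns when let go, so keep it squeezed to swing the gate. The latch bolt runs from the trigger's foot past the gate's free edge, 131 to 139 mm above the table.
- gate_hinge (a point): Foot of the gate's vertical hinge line, at table height, at the carrier's front corner on its +y side; from the grip's origin 136 mm along the grip's y and 26.5 mm along its x.
- gate (a joint): Gate angle, rad: 0 shut, grows clockwise from above; 1.57 square to the carrier's front, 1.85 end stop. Frame with mesh, 197 mm wide, 12 thick, 12 to 186 mm above the table, 0.5 kg. A spring pulls it shut: 0.15 N m at 0, 0.4 at 1.57; let go from wide it springs back. Detent: bumps at 0.4 to 0.6 and 0.9 to 1.1 need 0.65 to 0.75 N m in all; it can stay half open in the notch between, at 0.87.
- wet_panels: Five freshly painted panels, 203 x 8 x 152 mm, standing in slots inside the carrier behind the gate: wet, not to be touched. Origin at the carrier's origin.
- brush_pot: Blue ceramic pot, 80 mm across, with brushes up to 245 mm high; stands beside or behind the carrier. Origin: centre of its underside.
- pump_bottle: White bottle with a green band and a black pump, 68 mm across, 172 mm high; stands beside or behind the carrier. Origin: centre of its underside.
- paint_jar: Red paint jar with a white lid, 64 mm across, 75 mm high; stands beside or behind the carrier. Origin: centre of its underside.

How it is judged (in metres and radians):
On the way, in this order (a step that is already met when the one before it is completed fails the run):
1. the travel bolt is squeezed back clear of its staple, the gate still shut (value of joint bolt above 0.015 m and value of joint gate below 0.1 rad), for 0.1 s.
2. with the travel bolt back, the red trigger is squeezed in and the latch bolt drawn, the gate still shut (all of step 1 and value of joint latch above 0.011 m), for 0.05 s.
3. the gate is swung past its half-open detent (value of joint gate above 1.2 rad), for 0.05 s.
At the end, for the whole second after the job is handed in: The travel bolt is back (over 15 mm), the gate stands still at 86 degrees or more (joint over 1.5 rad), the fingers hold it by its squeeze grip (contact over 1.5 N), and the brush pot, bottle and jar are within 20 mm of where they stood (value of joint gate above 1.5 rad and velocity of joint gate between -0.1 and 0.1 rad/s and contact force between the fingers and grip above 1.5 N and value of joint bolt above 0.015 m and distance of each of brush_pot, pump_bottle, paint_jar from where it was at the start of the episode below 0.02 m); the arm keeps its last pose, push and grip.
It fails at once if the robot touches the wet paintings (contact force between any of the arm, the fingers and wet_panels above 0.5 N).
It fails at once if the brush pot, bottle or jar is pushed away or knocked over (distance of any of brush_pot, pump_bottle, paint_jar from where it was at the start of the episode above 0.03 m or angle between any of brush_pot, pump_bottle, paint_jar's own z axis and vertical above 0.35 rad).
It also fails if it takes over 48 s, if anything falls off the work surface, if the arm or the gripper's body presses on something with over 40 N, if the wrist force passes 120 N, or if a joint passes its speed limit or range.

## Robot

A 6-joint arm with a two-finger parallel gripper is mounted at the origin on the work surface. World frame = base frame: x ahead of the robot, y to its left, z up, the work surface at z = 0. Lengths are in mm, angles in rad, forces in N, time in s.
With the tool pointing down it reaches from about 300 to 775 mm from the base axis. Payload 14.6 kg.
Tool frame: the origin (TCP) lies midway between the tips of the shut fingers; the grasp point (between the pads) lies behind it (manip.grip_depth is the z of the grasp point in the tool frame, in mm); z points along the fingers, y is the line along which they close (so a half turn about z gives the same grasp; the last joint's range is limited). The gripper opens to 94 mm and grips with 3 to 60 N. Pads are 16 mm wide; open, the fingers measure 119 mm over their backs; the gripper's body (75 mm by 177 mm) begins 78 mm behind the grasp point.
Start: joints at [-1.298, 0.3, 1.521, -0, 1.321, -0.067], TCP at [183.307, -518.544, 205.446] pointing down, gripper open.
Joint ranges: [-3.03, 3.03], [-0.79, 2.21], [0.23, 2.52], [-1.04, 4.18], [0, 3.07], [-2.55, 2.55]. Speed limits (rad/s): [2.22, 2.22, 2.57, 3.14, 3.14, 3.14].

## Interface

Orientations are given as [roll, pitch, yaw] about the fixed x, y, z axes, in that order (R = Rz(yaw) Ry(pitch) Rx(roll)).
In Python, from cell import manip gives the robot as it stands.
- The arm moves only by the tool drive_effector, called after "Call:" by a JSON object that holds its "op" and its "data", one argument or row to a line. Schema: {"type":"object","properties":{"motion":{"type":"array","items":{"type":"array","items":{"type":"array","items":{"type":"number"},"minItems":6,"maxItems":6},"minItems":1,"maxItems":5},"minItems":1,"maxItems":1},"aperture":{"type":"number"},"grip_force":{"type":"number"},"only":{"type":"string"},"quiet":{"type":"boolean"},"lines":{"type":"string"}},"required":["motion"],"additionalProperties":false}. motion is a list that holds a single list of rows (three levels of brackets), with 1 to 5 rows, each of 6 numbers: dx, dy, dz in mm, then a rotation vector rx, ry, rz in rad; each row is the pose to reach, as a shift and turn from the pose commanded when the call began, along the tool's axes at that moment; what a row does not reach only later rows make up. A row lasts 1/10 s, in which the tool goes at most 50 mm and 0.15 rad, less where a joint would pass 70% of its speed; a pose out of reach is approached as far as the arm can. aperture is the finger opening in mm, set as the call begins (left out keeps the last). The fingers move at their own pace and stop on an object; grip_force is the grip in N (left out, the last holds). Time passes only in rows, so rows that do not move let the fingers close. The tool returns the time, the measured TCP pose, the force, the opening and the grip force at its end. only (a regular expression) keeps the lines of the reply that match it, lines (a string "A,B") keeps lines A to B, and quiet returns only ok. Input that does not fit is refused with a message, and nothing moves.
- manip.read_state(): the state, without advancing time (a new reading comes with each control period).
- manip.camera(name): name is "scene" or "top"; returns (picture, depth): 480x640x3 uint8, red, green, blue; 480x640 float32, mm along the optical axis (not along the pixel's ray), 0 where there is no reading.
- manip.camera_info(name): a dict with "K" (3x3 intrinsics, pixels), "rvec" (rotation vector, rad) and "tvec" (3), from world to camera coordinates, as OpenCV has them. Camera axes: x right, y down, z forward; pixel columns grow to the right and rows downward; lengths in mm; the calibration is good to about 2 mm. A picture is of the moment at which its call begins. camera_info takes no time and is no camera call.
- manip.sign_off(): hands the job in; it is judged then, once.
The state is a dict: "clock": time; "joints": joint angles; "qd": joint speeds; "effort": joint torques, N m; "eef_pos": TCP position; "eef_rot": TCP orientation; "wrist_force": force on the tool from outside, world axes, zero at the start; "moment": the same for the moment, N m; "finger_gap": finger opening in mm; "finger_force": force on a finger pad.
Only numpy, scipy, OpenCV 4.12 (cv2) and the standard library are available. Lean on these libraries where they do the work, as an engineer would, in place of code of your own. Each camera call takes 0.05 s, during which the arm holds its last target. There are 200 camera calls.

## Working session

There is one attempt and no reset: what is moved stays moved. The work goes in short steps, Python scripts to look and compute and a tool call to move; the robot and the scene stay as the last step left them, time stands still between calls to the robot, and variables do not carry over. Pictures are saved under pics/ and viewed, at most 10 in all, crops included, and the job is handed in when it is done.

```bash
ls; mkdir -p pics
```

Create h.py:
```python
import numpy as np, cv2
from cell import manip
def cam(n):
    i=manip.camera_info(n); return np.array(i['K'],float),cv2.Rodrigues(np.array(i['rvec'],float))[0],np.array(i['tvec'],float).ravel()
def cloud(n,d):
    K,R,t=cam(n); v,u=np.mgrid[:480,:640]
    p=np.dstack([(u-K[0,2])/K[0,0]*d,(v-K[1,2])/K[1,1]*d,d]).astype(float)
    return (p-t)@R
def proj(n,X):
    K,R,t=cam(n); p=(np.atleast_2d(X)@R.T+t)@K.T; return p[:,:2]/p[:,2:]
```

Run:
```python
from h import *
for n in ('scene','top'):
    p,d=manip.camera(n); cv2.imwrite(f'pics/{n}.png',p[:,:,::-1]); np.savez(f'{n}.npz',p=p,d=d,c=cloud(n,d))
    K,R,t=cam(n); print(n,-R.T@t,R[2],K[0,0])
print(manip.read_state(),manip.grip_depth)
```

```text
pics
scene [ 474.27174995 -143.54349922 1059.68902168] [-2.97872144e-04  3.11673983e-01 -9.50189055e-01] 514.1762604083942
top [322.09502657 160.26149861 987.21594821] [ 1.98260407e-01  6.50675918e-04 -9.80149166e-01] 590.4783045170387
{'clock': 0.1, 'joints': array([-1.29759864e+00,  3.00394645e-01,  1.52150389e+00,  1.49645958e-05,
        1.32067248e+00, -6.66155618e-02]), 'qd': array([ 0.00190015,  0.0005895 , -0.00230136, -0.00140806, -0.00044715,
        0.00051648]), 'effort': array([ 9.18320220e-04, -5.32643759e+01, -3.53284085e+01,  7.08856224e-02,
        2.34815438e-02, -6.51190044e-05]), 'eef_pos': array([ 183.25396622, -518.33780225,  204.96091255]), 'eef_rot': array([-3.14061742e+00, -7.95892987e-05,  3.39809501e-01]), 'wrist_force': array([ 0.10737754, -0.7623039 ,  0.38220696]), 'moment': array([ 0.06757027, -0.00086775,  0.02394854]), 'finger_force': 0.0, 'finger_gap': 93.97618769888946} -18.8
```

View pics/scene.png

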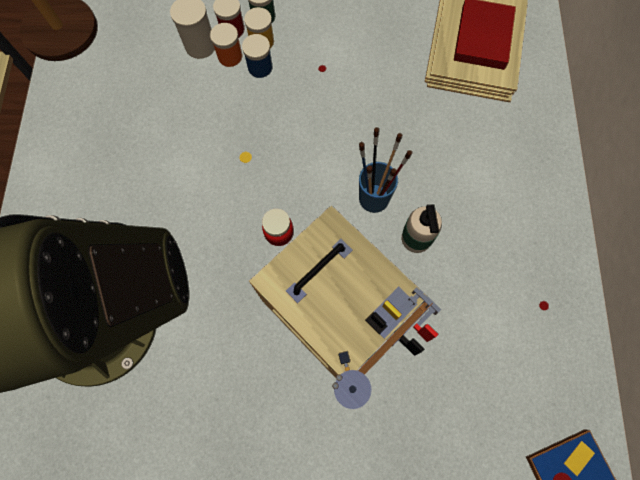

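View pics/top.png

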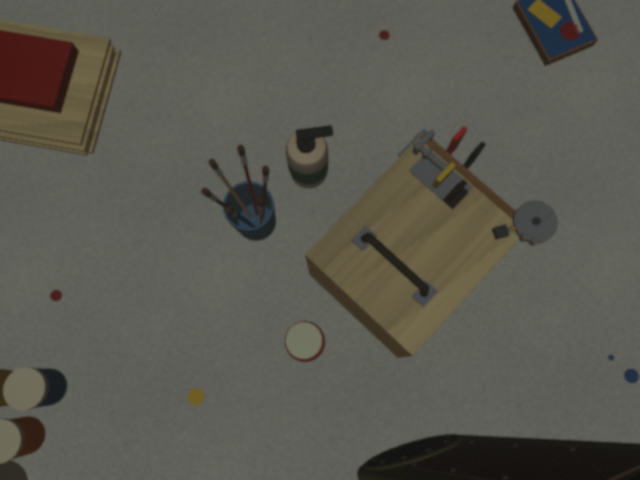

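The scene view shows the red trigger at (427,331), black bar (411,345), yellow plate (392,310) and lug (376,322). In the top view these are at (457,138), (474,154), (445,174) and (456,195). The gate faces the +x/-y side.

Create m.py:
```python
from h import *
def masks(p):
    h=cv2.cvtColor(p,cv2.COLOR_RGB2HSV).astype(int); H,S,V=h[...,0],h[...,1],h[...,2]
    return dict(red=((H<6)|(H>174))&(S>170)&(V>50),yel=(H>20)&(H<32)&(S>170)&(V>60),blk=(V<45))
if __name__=='__main__':
  for n,rois in (('scene',dict(red=(410,445,315,350),yel=(375,410,295,322),blk=(362,388,308,334),bar=(398,426,333,358))),('top',dict(red=(440,470,120,156),yel=(428,462,158,190),blk=(440,472,180,212),bar=(460,492,138,172)))):
    z=np.load(n+'.npz'); p,d,c=z['p'],z['d'],z['c']; M=masks(p)
    a=(c[...,2]>184)&(c[...,2]<196)&(d>0)
    lab,L,st,_=cv2.connectedComponentsWithStats(a.astype(np.uint8))
    i=1+np.argmax(st[1:,4]); q=c[L==i]; print(n,'roof z',np.median(q[:,2]),cv2.minAreaRect(q[:,:2].astype(np.float32)))
    print(cv2.boxPoints(cv2.minAreaRect(q[:,:2].astype(np.float32))).round(1).tolist())
    for k,(u0,u1,v0,v1) in rois.items():
        m=np.zeros_like(a); m[v0:v1,u0:u1]=1
        m&=M['blk' if k=='bar' else k]&(d>0); q=c[m]
        zt=np.percentile(q[:,2],95); t=q[abs(q[:,2]-zt)<5]; vv,uu=np.where(m&(abs(c[...,2]-zt)<5))
        print(k,m.sum(),'ztop',zt.round(1),'n',len(t),'rect',cv2.minAreaRect(t[:,:2].astype(np.float32)),'uv',uu.mean().round(1),vv.mean().round(1))
```

```bash
python3 m.py
```

```text
scene roof z 190.9859276067042 ((494.68408203125, 35.28395080566406), (200.67214965820312, 249.50082397460938), 45.354026794433594)
[[335.3999938964844, 51.599998474121094], [512.9000244140625, -123.80000305175781], [653.9000244140625, 19.0], [476.3999938964844, 194.3000030517578]]
red 211 ztop 199.9 n 61 rect ((644.36083984375, -30.255760192871094), (6.461333751678467, 24.02975845336914), 45.19459915161133) uv 430.8 330.2
yel 102 ztop 230.6 n 83 rect ((577.9979858398438, -0.6613788604736328), (6.46273946762085, 31.72698974609375), 44.499107360839844) uv 392.2 308.6
blk 236 ztop 229.6 n 70 rect ((555.92041015625, -17.05154800415039), (6.555542945861816, 25.872657775878906), 45.47429275512695) uv 379.0 318.7
bar 212 ztop 200.2 n 53 rect ((620.500732421875, -54.6212043762207), (5.358077049255371, 23.616851806640625), 44.73276901245117) uv 416.7 344.7
top roof z 189.43660579607558 ((487.7216796875, 27.127044677734375), (218.25811767578125, 249.30816650390625), 45.418331146240234)
[[322.29998779296875, 36.900001525878906], [499.8999938964844, -138.10000610351562], [653.0999755859375, 17.399999618530273], [475.5, 192.39999389648438]]
red 46 ztop 199.3 n 45 rect ((643.7342529296875, -30.581300735473633), (4.541861057281494, 20.661569595336914), 47.55169677734375) uv 459.4 134.1
yel 48 ztop 229.5 n 48 rect ((576.940185546875, -0.9473552703857422), (4.078694820404053, 29.530073165893555), 45.08745574951172) uv 445.4 172.5
blk 314 ztop 228.6 n 96 rect ((554.2867431640625, -17.048608779907227), (7.763891696929932, 24.759078979492188), 43.812076568603516) uv 458.3 188.2
bar 140 ztop 198.8 n 74 rect ((619.7203979492188, -54.733123779296875), (6.694408893585205, 23.15049934387207), 45.570396423339844) uv 477.2 150.0
```

Add to h.py:
```python
a=np.radians(135.3); X=np.array([np.cos(a),np.sin(a)]); Y=np.array([-X[1],X[0]])
BAR=np.array([620.1,-54.7]); O=BAR-10*Y; HG=O+136*Y+26.5*X
LUG=np.array([555.1,-17.0]); BG=LUG-5.5*Y
```

Run:
```python
from h import *
print('O',O,'H',HG,'BG',BG)
for n in('scene','top'):
    c=np.load(n+'.npz')['c'].reshape(-1,3); r=c[:,:2]-BG; x=r@X; y=r@Y
    print(n); print('      y:',list(range(-70,30,6)))
    for xx in range(-40,44,5):
        row=[]
        for yy in range(-70,30,6):
            m=(abs(x-xx)<3)&(abs(y-yy)<3.5)&(c[:,2]>100); row.append('%3d'%c[m,2].max() if m.any() else ' . ')
        print('%4d'%xx,' '.join(row))
for n in('scene','top'):
    p=np.load(n+'.npz')['p']; q=proj(n,[*BG,210])[0].astype(int); k=cv2.resize(p[q[1]-45:q[1]+45,q[0]-40:q[0]+60],(500,450),interpolation=2); cv2.imwrite(f'pics/crop_{n}.png',k[:,:,::-1])
    for o,s in(('brush',None),):pass
```

```text
O [627.13394703 -47.59200526] H [ 512.63608139 -125.62077408] BG [558.96867087 -13.09060289]
scene
      y: [-70, -64, -58, -52, -46, -40, -34, -28, -22, -16, -10, -4, 2, 8, 14, 20, 26]
 -40 216 190 190 188 188 190 188 190 189 191 191 190 191 189 190 189 190
 -35 216 189 189 189 189 190 188 190 188 188 190 188 188 187 188 189 189
 -30 213 193 194 193 193 193 195 195 196 194 193 192 194 193 192 192 194
 -25 215 209 209 196 195 196 195 195 196 195 195 195 196 194 195 193 192
 -20 215 209 208 206 205 205 205 230 230 225 195 195 195 197 198 194 192
 -15 217 210 210 206 206 206 206 229 231 228 195 196 228 227 198 194 193
 -10 217 210 207 194 195 195 195 231 231 229 195 196 229 229 198 195 193
  -5 213 195 196 195 194 197 195 231 231 228 194 193 230 232 199 193 194
   0 193 195 195 195 195 196 196 230 230 226 196 196 233 229 197 197 194
   5 193 195 196 195 194 195 194 230 231 227 196 193 233 230 199 194 194
  10 193 195 195 194 194 194 194 228 233 223 194 194 230 229 199 194 193
  15 193 194 194 194 195 197 194 227 227 195 194 195 226 226 197 194 193
  20 193 194 192 192 195 193 193 192 1
[... 958 characters left out ...]
193 227 229 229 193 194 229 230 197 196 191
   0 192 193 193 193 194 195 194 225 230 229 193 195 229 229 197 194 192
   5 192 195 194 193 193 195 195 228 229 228 193 195 229 230 197 195 192
  10 192 193 193 193 193 193 193 228 229 229 195 195 228 229 197 196 192
  15 192 193 195 194 194 193 195 205 225 215 195 195 223 227 196 196 191
  20 191 191 191 192 191 191 191 192 191 193 193 191 191 191 190 192 191
  25 192 192 193 193 192 191 192 191 191 193 193 192 191 191 191 192 190
  30 192 191 193 193 191 191 191 191 191 190 190 192 192 192 190 192 191
  35 191 191 191 190 191 192 192 192 191 191 192 190 190 190 191 191 190
  40 190 192 191 191 190 191 192 192 192 192 192 191 191 192 190 190 193
```

View pics/crop_scene.png

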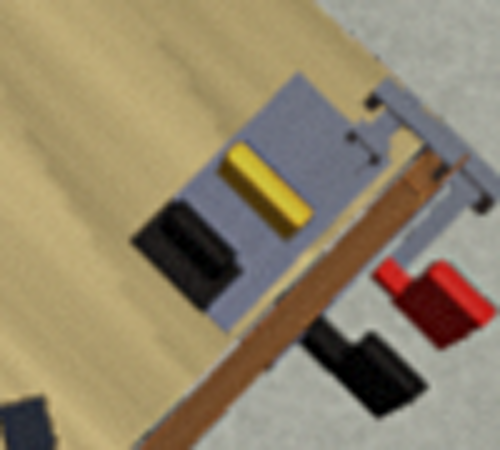

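Create to.py:
```python
import sys
from h import *
from scipy.spatial.transform import Rotation as Ro
def to(p,yaw,off=0):
    s=manip.read_state(); R=Ro.from_euler('xyz',s['eef_rot'])
    d=R.inv().apply(np.array(p)-s['eef_pos']); r=(R.inv()*Ro.from_euler('xyz',[np.pi,0,yaw])).as_rotvec()
    print('d',d.round(1),'r',r.round(3),'q',s['joints'].round(2))
b=BG+1*X
if __name__=='__main__':
    g=dict(hover=([*b,290],a),bolt=([*b,205],a),bup=([*b,270],a),grip=([*(O-7*Y*0),157],a),gup=([*O,270],a))[sys.argv[1]]
    to(*g)
```

```bash
python3 to.py hover
```

```text
d [ 522.2 -352.1  -84.7] r [-1.000e-03 -1.000e-03 -2.022e+00] q [-1.3   0.3   1.52  0.    1.32 -0.07]
```

Call:
{"op": "drive_effector", "data": {
  "motion": [
    [[0, 0, -40, 0, 0, -0.14], [15, -10, -80, 0, 0, -0.28], [50, -33, -85, 0, 0, -0.42], [87, -59, -85, 0, 0, -0.56], [124, -84, -85, 0, 0, -0.7]]
  ],
  "aperture": 94
}}

```text
clock: 0.6
eef_pos: [272.7, -396.6, 290.4]
eef_rot: [-3.142, -0.0, 1.045]
wrist_force: [0.7, 0.1, -1.0]
finger_gap: 94.1
finger_force: 0.0
```

```bash
python3 to.py hover
```

```text
d [4.756e+02 5.400e+01 4.000e-01] r [ 0.    -0.    -1.317] q [-1.04  0.09  1.57  0.    1.48 -0.52]
```

Call:
{"op": "drive_effector", "data": {
  "motion": [
    [[45, 5, 0, 0, 0, -0.14], [90, 10, 0, 0, 0, -0.28], [135, 15, 0, 0, 0, -0.42], [180, 20, 0, 0, 0, -0.56], [225, 26, 0, 0, 0, -0.7]]
  ]
}}

```text
clock: 1.1
eef_pos: [409.2, -215.4, 290.4]
eef_rot: [-3.142, -0.0, 1.745]
wrist_force: [0.4, -0.9, -1.0]
finger_gap: 93.9
finger_force: 0.0
```

```bash
python3 to.py hover
```

```text
d [174.1 182.    0.4] r [-0.    -0.    -0.616] q [-0.56  0.05  1.62 -0.    1.47 -0.74]
```

Call:
{"op": "drive_effector", "data": {
  "motion": [
    [[33, 35, 0, 0, 0, -0.13], [66, 70, 0, 0, 0, -0.26], [99, 105, 0, 0, 0, -0.4], [132, 140, 0, 0, 0, -0.52], [160, 168, 0, 0, 0, -0.62]]
  ],
  "aperture": 62,
  "grip_force": 20
}}

```text
clock: 1.6
eef_pos: [548.2, -28.9, 290.0]
eef_rot: [-3.141, -0.001, 2.366]
wrist_force: [0.9, -0.4, 0.2]
finger_gap: 62.6
finger_force: 0.0
```

```bash
python3 to.py hover
```

```text
d [ 4.4 18.8  0. ] r [-0.    -0.001  0.004] q [-0.12  0.25  1.39  0.    1.5  -0.91]
```

Call:
{"op": "drive_effector", "data": {
  "motion": [
    [[4, 19, 0, 0, 0, 0.004], [4, 19, 15, 0, 0, 0.004], [4, 19, 15, 0, 0, 0.004]]
  ]
}}

```text
clock: 1.9
eef_pos: [557.4, -14.3, 273.3]
eef_rot: [-3.139, -0.003, 2.357]
wrist_force: [-0.2, -0.2, -0.3]
finger_gap: 62.1
finger_force: 0.0
```

```bash
python3 to.py bolt
```

Run:
```python
from h import *
s=manip.read_state()
for n in('scene','top'):
    p,d=manip.camera(n); q=proj(n,[*BG,225])[0].astype(int); k=cv2.resize(p[q[1]-60:q[1]+60,q[0]-70:q[0]+70],(560,480),interpolation=2); cv2.imwrite(f'pics/h_{n}.png',k[:,:,::-1])
```

```text
d [ 0.5  2.2 68.3] r [-0.002 -0.003 -0.005] q [-0.09  0.28  1.39 -0.    1.47 -0.88]
```

View pics/h_top.png

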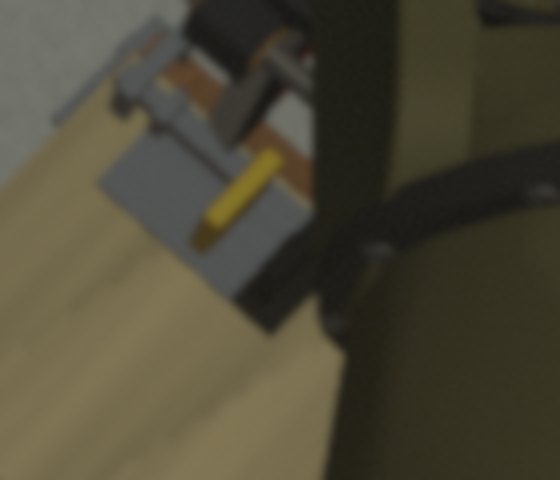

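The top crop shows one finger at (240,110), still high, with the plate at (240,200) clear of it. I'll open the fingers slightly more and go down, watching the force.

Call:
{"op": "drive_effector", "data": {
  "motion": [
    [[0, 1, 20, 0, 0, 0], [0, 2, 35, 0, 0, 0], [0, 2, 45, 0, 0, 0], [0, 2, 57, 0, 0, 0], [0, 2, 67, 0, 0, 0]]
  ],
  "aperture": 70
}}

```text
clock: 2.5
eef_pos: [559.3, -13.7, 208.1]
eef_rot: [3.141, 0.0, 2.355]
wrist_force: [-0.0, -0.4, -0.7]
finger_gap: 69.7
finger_force: 0.0
```

Call:
{"op": "drive_effector", "data": {
  "motion": [
    [[0, 0, 0, 0, 0, 0]]
  ]
}}

```text
clock: 2.6
eef_pos: [558.8, -13.6, 207.3]
eef_rot: [-3.14, -0.001, 2.356]
wrist_force: [0.7, -0.5, 0.2]
finger_gap: 70.0
finger_force: 0.0
```

```bash
python3 to.py bolt
```

```text
d [1.3 0.5 2.3] r [-0.001 -0.001 -0.006] q [-0.09  0.32  1.49 -0.    1.33 -0.87]
```

Call:
{"op": "drive_effector", "data": {
  "motion": [
    [[1, 0, 2, 0, 0, -0.006], [1, 0, 2, 0, 0, -0.006], [1, 0, 2, 0, 0, -0.006], [1, 0, 2, 0, 0, -0.006], [1, 0, 2, 0, 0, -0.006]]
  ],
  "aperture": 10,
  "grip_force": 20
}}

```text
clock: 3.1
eef_pos: [559.0, -12.4, 206.9]
eef_rot: [3.14, 0.001, 2.362]
wrist_force: [4.8, 3.8, -0.4]
finger_gap: 33.8
finger_force: 2.6
```

Call:
{"op": "drive_effector", "data": {
  "motion": [
    [[0, 0, 0, 0, 0, 0], [0, 0, 0, 0, 0, 0], [0, 0, 0, 0, 0, 0], [0, 0, 0, 0, 0, 0], [0, 0, 0, 0, 0, 0]]
  ]
}}

```text
clock: 3.6
eef_pos: [559.2, -12.3, 207.0]
eef_rot: [3.14, 0.001, 2.362]
wrist_force: [4.6, 3.3, -1.3]
finger_gap: 18.3
finger_force: 20.0
```

The fingers have closed to 18.3 mm, which matches the bolt being fully back. Next I'll release, lift and move to the grip.

Call:
{"op": "drive_effector", "data": {
  "motion": [
    [[0, 0, 0, 0, 0, 0], [0, 0, 0, 0, 0, 0], [0, 0, 0, 0, 0, 0], [0, 0, -10, 0, 0, 0], [0, 0, -30, 0, 0, 0]]
  ],
  "aperture": 62,
  "grip_force": 20
}}

```text
clock: 4.1
eef_pos: [558.0, -12.8, 236.3]
eef_rot: [-3.14, -0.002, 2.362]
wrist_force: [0.5, -0.3, -0.6]
finger_gap: 54.9
finger_force: 0.0
```

Call:
{"op": "drive_effector", "data": {
  "motion": [
    [[0, 0, -25, 0, 0, 0], [0, 0, -45, 0, 0, 0], [0, 0, -45, 0, 0, 0]]
  ]
}}

```text
clock: 4.4
eef_pos: [559.3, -12.9, 284.8]
eef_rot: [3.138, 0.004, 2.362]
wrist_force: [0.7, -0.7, -0.4]
finger_gap: 61.8
finger_force: 0.0
```

```bash
python3 to.py gup
```

```text
d [-72.6  23.   15.2] r [0.003 0.004 0.   ] q [-0.09  0.27  1.37 -0.    1.49 -0.88]
```

Call:
{"op": "drive_effector", "data": {
  "motion": [
    [[-25, 8, 0, 0, 0, 0], [-50, 16, 0, 0, 0, 0], [-72, 23, 0, 0, 0, 0], [-72.5, 23, 20, 0, 0, 0], [-72.5, 23, 20, 0, 0, 0]]
  ],
  "aperture": 70
}}

```text
clock: 4.9
eef_pos: [625.5, -47.6, 257.9]
eef_rot: [-3.138, -0.004, 2.361]
wrist_force: [-0.1, -0.2, -0.4]
finger_gap: 70.3
finger_force: 0.0
```

```bash
python3 to.py grip
```

Run:
```python
from h import *
p,d=manip.camera('scene'); q=proj('scene',[*O,225])[0].astype(int); k=cv2.resize(p[q[1]-75:q[1]+75,q[0]-90:q[0]+90],(720,600),interpolation=2); cv2.imwrite('pics/g_scene.png',k[:,:,::-1])
c=cloud('scene',d)
from m import masks
m=masks(p)['yel']&(c[...,2]>215)&(c[...,2]<240); r=c[m][:,:2]-BG
if m.any(): print('plate y',np.median(r@Y),m.sum())
```

```text
d [ -1.6   1.5 100.8] r [-0.003 -0.004 -0.   ] q [-0.13  0.45  1.2  -0.    1.5  -0.92]
```

View pics/g_scene.png

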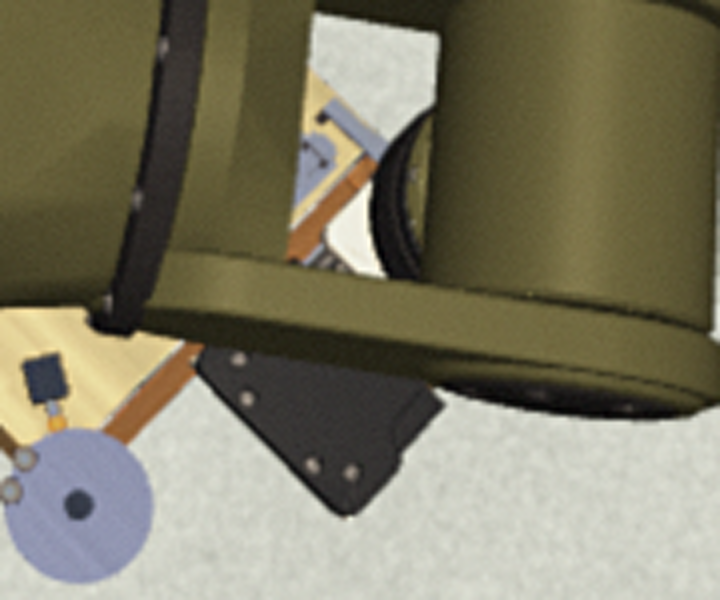

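The arm hides the grip. The disc by the hinge, at crop (78,505), needs its height checked before the swing.

Run:
```python
from h import *
for n,(u,v) in(('scene',(352,380)),('top',(536,222))): print(np.load(n+'.npz')['c'][v-4:v+5,u-4:u+5].reshape(-1,3).mean(0))
```

```text
[ 513.88986501 -111.86773626  199.95722834]
[ 512.24573553 -126.08960133  200.11400832]
```

Call:
{"op": "drive_effector", "data": {
  "motion": [
    [[-1, 1, 25, 0, 0, 0], [-1.5, 1.5, 45, 0, 0, 0], [-1.5, 1.5, 60, 0, 0, 0], [-1.5, 1.5, 60, 0, 0, 0]]
  ]
}}

```text
clock: 5.35
eef_pos: [627.6, -47.1, 200.3]
eef_rot: [-3.14, -0.002, 2.362]
wrist_force: [0.2, -0.3, 0.2]
finger_gap: 69.9
finger_force: 0.0
```

```bash
python3 to.py grip
```

```text
d [-0.2 -0.6 43.3] r [-0.002 -0.002  0.001] q [-0.13  0.48  1.28 -0.    1.38 -0.92]
```

The disc stands 200 mm high and its centre lies on my hinge estimate, so the geometry holds.

Call:
{"op": "drive_effector", "data": {
  "motion": [
    [[0, -0.5, 8, 0, 0, 0], [0, -0.5, 16, 0, 0, 0], [0, -0.5, 27, 0, 0, 0], [0, -0.5, 42, 0, 0, 0], [0, -0.5, 42, 0, 0, 0]]
  ]
}}

```text
clock: 5.85
eef_pos: [627.1, -47.6, 156.7]
eef_rot: [-3.139, -0.003, 2.362]
wrist_force: [-0.3, -0.4, -0.1]
finger_gap: 69.7
finger_force: 0.0
```

```bash
python3 to.py grip
```

```text
d [-0.   0.1 -0.3] r [-0.002 -0.003  0.   ] q [-0.13  0.52  1.33  0.    1.3  -0.93]
```

Call:
{"op": "drive_effector", "data": {
  "motion": [
    [[0, 0, 0, 0, 0, 0], [0, 0, 0, 0, 0, 0], [0, 0, 0, 0, 0, 0], [0, 0, 0, 0, 0, 0], [0, 0, 0, 0, 0, 0]]
  ],
  "aperture": 10,
  "grip_force": 35
}}

```text
clock: 6.35
eef_pos: [629.0, -47.0, 160.0]
eef_rot: [3.139, 0.001, 2.362]
wrist_force: [9.6, 5.7, -3.6]
finger_gap: 33.5
finger_force: 5.2
```

Call:
{"op": "drive_effector", "data": {
  "motion": [
    [[0, 0, 0, 0, 0, 0], [0, 0, 0, 0, 0, 0], [0, 0, 0, 0, 0, 0], [0, 0, 0, 0, 0, 0], [0, 0, 0, 0, 0, 0]]
  ]
}}

```text
clock: 6.85
eef_pos: [628.6, -47.4, 160.0]
eef_rot: [3.14, 0.001, 2.362]
wrist_force: [4.4, 3.1, -1.7]
finger_gap: 27.4
finger_force: 35.0
```

Run:
```python
from h import *
# arc: world cw theta about hinge, in tool axes (x=X, y=-Y, z=down -> rz=+theta)
h=np.array([26.5,-136]); # hinge from O in tool x,y
for t in np.arange(.08,.41,.08):
    R=np.array([[np.cos(t),-np.sin(t)],[np.sin(t),np.cos(t)]]); print(round(t,2),(h-R@h).round(1))
```

```text
0.08 [-10.8  -2.6]
0.16 [-21.3  -6. ]
0.24 [-31.6 -10.2]
0.32 [-41.4 -15.2]
0.4 [-50.9 -21.1]
```

The trigger is squeezed (27.4 mm). Now I'll swing along the arc.

Call:
{"op": "drive_effector", "data": {
  "motion": [
    [[-10.8, -2.6, 0, 0, 0, 0.08], [-21.3, -6, 0, 0, 0, 0.16], [-31.6, -10.2, 0, 0, 0, 0.24], [-41.4, -15.2, 0, 0, 0, 0.32], [-50.9, -21.1, 0, 0, 0, 0.4]]
  ]
}}

```text
clock: 7.35
eef_pos: [650.1, -98.4, 160.0]
eef_rot: [3.14, 0.0, 1.959]
wrist_force: [1.3, 3.2, 1.8]
finger_gap: 27.8
finger_force: 35.0
```

Call:
{"op": "drive_effector", "data": {
  "motion": [
    [[-10.8, -2.6, 0, 0, 0, 0.08], [-21.3, -6, 0, 0, 0, 0.16], [-31.6, -10.2, 0, 0, 0, 0.24], [-41.4, -15.2, 0, 0, 0, 0.32], [-50.9, -21.1, 0, 0, 0, 0.4]]
  ]
}}

```text
clock: 7.85
eef_pos: [649.9, -153.9, 160.0]
eef_rot: [3.14, 0.0, 1.559]
wrist_force: [2.7, 2.2, -0.1]
finger_gap: 27.6
finger_force: 35.0
```

Call:
{"op": "drive_effector", "data": {
  "motion": [
    [[-10.8, -2.6, 0, 0, 0, 0.08], [-21.3, -6, 0, 0, 0, 0.16], [-31.6, -10.2, 0, 0, 0, 0.24], [-41.4, -15.2, 0, 0, 0, 0.32], [-50.9, -21.1, 0, 0, 0, 0.4]]
  ]
}}

```text
clock: 8.35
eef_pos: [628.1, -204.5, 160.0]
eef_rot: [3.14, -0.001, 1.159]
wrist_force: [3.6, 2.1, -0.6]
finger_gap: 27.6
finger_force: 35.0
```

Call:
{"op": "drive_effector", "data": {
  "motion": [
    [[-10.8, -2.6, 0, 0, 0, 0.08], [-21.3, -6, 0, 0, 0, 0.16], [-31.6, -10.2, 0, 0, 0, 0.24], [-41.4, -15.2, 0, 0, 0, 0.32], [-50.9, -21.1, 0, 0, 0, 0.4]]
  ]
}}

```text
clock: 8.85
eef_pos: [588.3, -242.7, 160.0]
eef_rot: [3.14, -0.001, 0.759]
wrist_force: [4.6, 3.6, -0.7]
finger_gap: 27.4
finger_force: 35.0
```

Now at 1.60 rad; I'll add about 0.1 rad of margin, hold and check by camera.

Call:
{"op": "drive_effector", "data": {
  "motion": [
    [[-5.5, -1.2, 0, 0, 0, 0.04], [-10.8, -2.6, 0, 0, 0, 0.08], [-10.8, -2.6, 0, 0, 0, 0.08], [-10.8, -2.6, 0, 0, 0, 0.08], [-10.8, -2.6, 0, 0, 0, 0.08]]
  ]
}}

```text
clock: 9.35
eef_pos: [579.1, -248.1, 159.9]
eef_rot: [3.141, -0.001, 0.683]
wrist_force: [4.3, 3.0, 2.7]
finger_gap: 27.7
finger_force: 35.0
```

Run:
```python
from h import *
from m import masks
for n in('scene','top'):
    p,d=manip.camera(n); cv2.imwrite(f'pics/end_{n}.png',p[:,:,::-1]); c=cloud(n,d)
    m=masks(p)['yel']&(c[...,2]>215)&(c[...,2]<240)&(np.hypot(c[...,0]-BG[0],c[...,1]-BG[1])<45)
    if m.any(): print(n,'plate y (target -5.5)',np.median((c[m][:,:2]-BG)@Y),m.sum())
```

```text
scene plate y (target -5.5) -5.088341625250761 93
top plate y (target -5.5) -5.1330437810936465 28
```

View pics/end_scene.png

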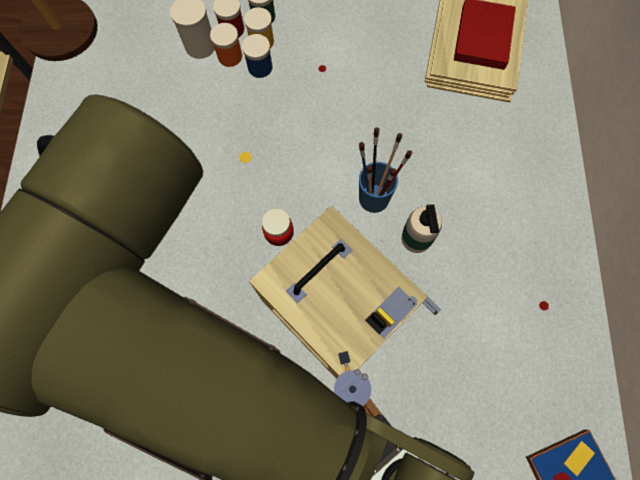

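View pics/end_top.png

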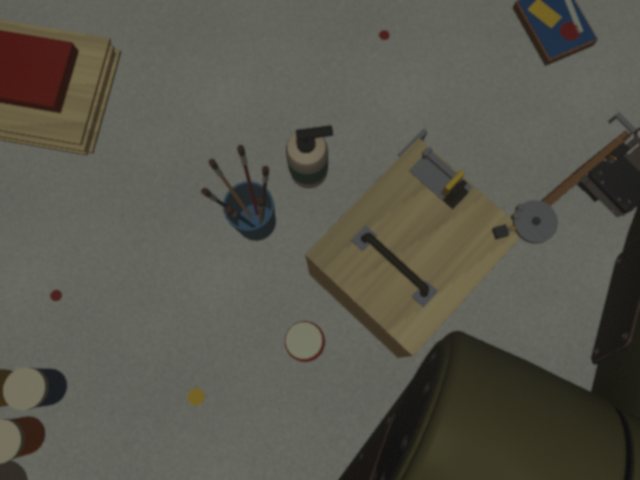

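The top view shows the gate running from the hinge (536,222) to (630,135), square to the front, with the gripper on it at (615,180). The yellow plate sits against the lug at (455,185), and the pot, bottle and jar haven't moved.

```bash
python3 -c "
from cell import manip
s=manip.read_state(); print(s['qd'].round(3),s['finger_force'],s['eef_rot']); print(manip.sign_off())"
```

```text
[-0.001  0.     0.001  0.001  0.     0.001] 35.01019299030304 [ 3.14048943e+00 -7.26836934e-04  6.82935472e-01]
the job is handed in; nothing more can be done
None
```

The job is handed in (no verdict was returned): the travel bolt is fully back, the gripper is holding the gate by its squeezed grip at about 1.68 rad, and the pot, bottle and jar look unmoved in the final pictures.

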